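Lay the bath rack across the foot bath

TASK

Take the bath rack by its wooden handle and carry it over to the blue foot bath, without touching its free-running soap dish, letting it bump either end of the rack, or disturbing the other toiletries. Bring the dish to the middle of the rack and keep it there for at least 6 seconds while you hold the rack level above the foot bath. Then lay the rack gently and squarely across the middle of the bath, its rails on both long sides and its end cheeks outside, with the dish still in the middle of the rack, and let go.

Things in the scene. Friction and masses are not known exactly. Their poses are not given: they have to be found in the camera images.
- rack: Bath rack, nominal 0.25 kg. Two 12 mm steel rails along y, 35 mm either side of the middle (x), from 16 to 28 mm above the origin, run between two wooden end cheeks 110 mm (x) by 18 mm, 40 mm high, inner faces 156 mm from the middle (y). The handle, a wooden bar along x, 24 mm wide, x = -50 to -150 mm, 12 to 42 mm up, points roughly to the robot. Origin: centre, underside of the cheeks; z up.
- rack_middle (a point): Middle of the rack: centre between the rails at the height of their tops, 28 mm above the rack's origin.
- rack_grip (a point): Place to grip the handle: on its centre line at x = -90 mm, 30 mm above the rack's origin, 12 mm below the handle's top; pinch across the rack's y from above.
- dish (a joint): Position of the soap dish along the rack's y in m: 0 in the middle, bumps the end cheeks at +-0.105. It runs loose on rollers along the rails: drag only about 0.0012 N plus 0.03 N per m/s, so it gains nearly g times the slope of the rails and keeps its place in space when the rack is moved under it. It starts at rest off the middle.
- dish_middle (a point): Top of the pink soap in the pale glass dish: dish 86 mm (x) by 100 mm (y), with soap nominal 0.18 kg; this point lies 64 mm above the rack's origin, over the dish's centre.
- basin_mouth (a point): Centre of the mouth of the blue plastic foot bath, at rim level, 120 mm above the ledge. Fixed open box, outside with its rim 380 mm (x) by 280 mm (y), long sides along its x, turned up to 0.2 rad; rim about 20 mm wide. The rack lies across it along y, its rails on the long rims, so its origin is then 104 mm above the ledge.
- basin: The foot bath itself; origin at the centre of its underside, on the ledge; its long sides run along its x.
- shampoo: Bystander: white shampoo bottle, 56 mm across, 170 mm tall, standing; origin at the centre of its underside.
- tumbler: Bystander: green glass tooth tumbler, 72 mm across, 100 mm tall, standing; origin at the centre of its underside.
- salts: Bystander: amber jar of bath salts with a yellow cap, 70 mm across, 90 mm tall, standing; origin at the centre of its underside.

How it is judged:
On the way:
1. the rack is held level above the foot bath with the dish in its middle (horizontal distance between rack_middle and basin_mouth below 0.06 m and height (world z) of rack above 0.13 m and angle between rack's own z axis and vertical below 0.12 rad and value of joint dish between -0.03 and 0.03 m), for 5 s.
At the end, for the whole second after the job is handed in: The rack lies across the foot bath, released and at rest: rails on both long rims (origin 98-110 mm up), middle within 40 mm of the bath's middle, tilt under 0.05 rad, turned within 0.15 rad of square; dish within 30 mm of the rack's middle, slower than 0.03 m/s (horizontal distance between rack_middle and basin_mouth below 0.04 m and height (world z) of rack between 0.098 and 0.11 m and angle between rack's own z axis and vertical below 0.05 rad and angle between the y axis of rack and the y axis of basin, either way round below 0.15 rad and contact force between rack and basin above 1 N and linear speed of rack below 0.02 m/s and velocity of joint dish between -0.03 and 0.03 m/s and value of joint dish between -0.03 and 0.03 m); the robot touches nothing.
It fails at once if the soap dish bumps an end of the rack (value of joint dish above 0.102 m or value of joint dish below -0.102 m).
It fails at once if the robot touches the soap dish (contact force between any of dish_c0, dish_c1, dish_c2, dish_c3, dish_c4, dish_c5 and the fingers above 0.3 N or contact force between any of dish_c0, dish_c1, dish_c2, dish_c3, dish_c4, dish_c5 and the arm above 0.3 N).
It fails at once if the rack is slammed on the foot bath (contact force between rack and basin above 30 N).
It fails at once if other toiletries are disturbed (distance of any of shampoo, tumbler, salts from where it was at the start of the episode above 0.025 m or angle between any of shampoo, tumbler, salts's own z axis and vertical above 0.3 rad).
It also fails if it takes over 72 s, if anything falls off the work surface, if the arm or the gripper's body presses on something with over 40 N, if the wrist force passes 120 N, or if a joint passes its speed limit or range.

ROBOT

A 6-joint arm with a two-finger parallel gripper is mounted at the origin on the work surface. World frame = base frame: x ahead of the robot, y to its left, z up, the work surface at z = 0. Lengths are in m, angles in rad, forces in N, time in s.
With the tool pointing down it reaches from about 0.35 to 0.775 m from the base axis. Payload 5.5 kg.
Tool frame: the origin (TCP) lies midway between the tips of the shut fingers; the grasp point (between the pads) lies 19 mm behind it; z points along the fingers, y is the direction in which the jaws open and shut (so a half turn about z gives the same grasp; the last joint's range is limited). The gripper opens to 85 mm and grips with 20 to 120 N. Pads are 22 mm wide; open, the fingers measure 114 mm over their backs; the gripper's body (76 mm by 85 mm) begins 54 mm behind the grasp point. The pads swing forward as they close: fully open they stand 13 mm farther back than shut.
Start: joints at [-1.3, 0.313, 0.046, 1.304, 0, 1.431], TCP at [0.23, -0.527, 0.231] pointing down, gripper open.
Joint ranges: [-2.76, 2.76], [-0.86, 1.69], [-1.03, 1.26], [-2.2, 2.34], [-1.47, 1.5], [-3.14, 3.14]. Speed limits (rad/s): [2.57, 2.57, 3.14, 3.14, 3.14, 3.14].

INTERFACE

Orientations are given as a unit quaternion [w, x, y, z].
In Python, from workcell import env, vision, order gives the robot as it stands.
- The arm moves only by the shell command python3 -m jog 'ROWS' [FORCE]. ROWS is JSON, a list of rows, each an object with "twist": the turn, a rotation vector about the tool's x, y, z in degrees, a list of three; "offset": the shift along the tool's x, y, z in mm, a list of three; "jaw": the closure, from -1 (fully open) to 1 (shut). A call has 1 to 12 rows; each row is the pose to reach, as a shift and turn from the pose measured when the call began, along the tool's axes at that moment; what a row does not reach only later rows make up. A row lasts 1/10 s, in which the tool goes at most 50 mm and 8.59 degrees, less where a joint would pass 70% of its speed; a pose out of reach is approached as far as the arm can. A call with a gripper value outside its range is refused whole. The fingers move at their own pace and stop on an object; FORCE is the grip in N (left out, the last holds). Time passes only in rows, so rows that repeat a pose let the fingers close. It gives the time, the measured TCP pose, the force and the opening at its end, in the units of the state.
- env.get_state(): the state, without advancing time (a new reading comes with each control period).
- vision.read_camera(name): name is "scene" or "top" or "wrist"; returns the picture (400x640x3 uint8, red, green, blue); there is no depth.
- vision.camera_params(name): a dict with "mtx" (3x3 intrinsics, pixels), "R" (3x3) and "t" (3): a world point X has camera coordinates R X + t. Camera axes: x right, y down, z forward; pixel columns grow to the right and rows downward; lengths in m; the calibration is good to about 2 mm. A picture is of the moment at which its call begins: read the wrist's pose just before it. camera_params takes no time and is no camera call; for the wrist camera it gives the pose at the moment of the call.
- order.hand_in(): hands the job in, once; it reports no verdict.
The state is a dict: "clock": time; "joint_pos": joint angles; "qvel": joint speeds; "tau": joint torques, N m; "tcp_pos": TCP position; "orientation": TCP orientation; "wrist_force": force on the tool from outside, world axes, zero at the start; "ft_torque": the same for the moment, N m; "finger_gap": finger opening in m.
Only numpy, scipy, OpenCV 4.12 (cv2) and the standard library are available. Lean on these libraries where they do the work, as an engineer would, in place of code of your own. Each camera call takes 0.05 s, during which the arm holds its last target. There are 200 camera calls.

## Working session

There is one attempt and no reset: what is moved stays moved. The work goes in short steps, Python scripts to look and compute and a shell command to move; the robot and the scene stay as the last step left them, time stands still between calls to the robot, and variables do not carry over. Pictures are saved under pics/ and viewed, about 8 in all and at most 12, crops included, and the job is handed in when it is done.

```bash
mkdir -p pics; ls
python3 - <<'E'
from workcell import env, vision
import cv2
s=env.get_state(); print(s)
for n in ("scene","top"):
    p=vision.camera_params(n); print(n,p)
    cv2.imwrite(f"pics/{n}0.png",vision.read_camera(n)[:,:,::-1])
E
```

```text
pics
{'clock': 0.0, 'joint_pos': array([-1.29960948e+00,  3.14026174e-01,  4.50101718e-02,  1.30359273e+00,
        3.30750187e-05,  1.43119311e+00]), 'qvel': array([ 0.00137355,  0.00077318,  0.00061218,  0.00121229,  0.00035119,
       -0.00124737]), 'tau': array([-3.03993456e-04, -4.80624104e+01,  2.98535067e+01,  1.94217620e-02,
       -2.32917830e-05, -1.23891809e-05]), 'tcp_pos': array([ 0.22948272, -0.52668588,  0.23040696]), 'orientation': array([-9.05330818e-04,  9.78980093e-01,  2.03953809e-01, -4.30760883e-05]), 'wrist_force': array([-0.417237  , -0.40778234, -0.17864303]), 'ft_torque': array([ 0.01314605, -0.02185008, -0.07953348]), 'finger_gap': 0.0856456471509954}
scene {'mtx': array([[367.48531295,   0.        , 319.84803692],
       [  0.        , 367.48531295, 193.84140438],
       [  0.        ,   0.        ,   1.        ]]), 'R': array([[ 0.78685572,  0.61707666, -0.00863026],
       [ 0.5289379 , -0.68153947, -0.50569621],
       [-0.31793519,  0.39334508, -0.86266845]]), 't': array([-0.48135678, -0.27162612,  0.99680205])}
top {'mtx': array([[509.67584154,   0.        , 321.95656192],
       [  0.        , 509.67584154, 208.22058848],
       [  0.        ,   0.        ,   1.        ]]), 'R': array([[-0.01506744, -0.99980604,  0.01268253],
       [-0.99827902,  0.01432307, -0.05686694],
       [ 0.05667425, -0.01351755, -0.99830121]]), 't': array([0.01519375, 0.61390407, 1.21040565])}
```

View pics/top0.png

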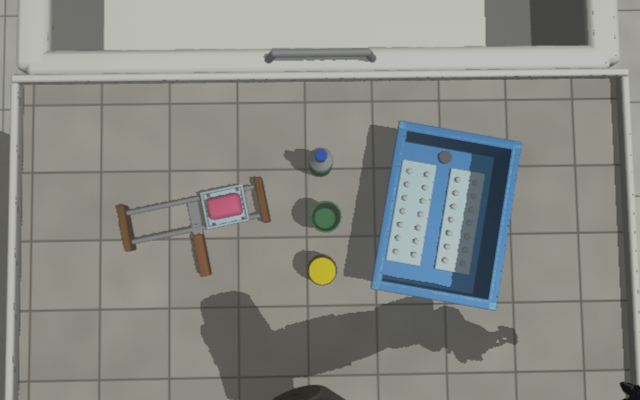

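View pics/scene0.png

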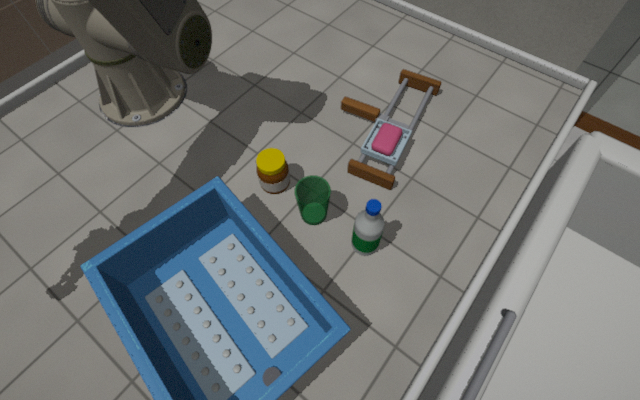

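Top: rack on the left (cheeks about (126,228) and (261,200), handle end (204,275)), with the dish at (224,206). The three bystanders stand at column 320 and the bath's corners are at (402,123), (520,143), (494,308), (374,288).

```bash
cat > h.py <<'E'
import numpy as np, cv2
from workcell import env, vision
from scipy.spatial.transform import Rotation as Ro
def bp(name,uv,z,p=None):
    p=p or vision.camera_params(name); out=[]
    for u,v in np.atleast_2d(uv):
        d=p["R"].T@np.linalg.solve(p["mtx"],[u,v,1.]); c=-p["R"].T@p["t"]
        out.append(c+d*(z-c[2])/d[2])
    return np.array(out)
def pr(name,X,p=None):
    p=p or vision.camera_params(name)
    q=(p["R"]@np.atleast_2d(X).T).T+p["t"]; q=q@p["mtx"].T
    return q[:,:2]/q[:,2:]
def tool():
    s=env.get_state(); w,x,y,z=s["orientation"]
    return s, np.array(s["tcp_pos"]), Ro.from_quat([x,y,z,w])
E
python3 - <<'E'
from h import *
im=cv2.imread("pics/top0.png")
cv2.imwrite("pics/c1.png",cv2.resize(im[165:285,110:280],None,fx=4.7,fy=4.7,interpolation=cv2.INTER_CUBIC))
b=bp("top",[(402,122.5),(520,142.5),(495,308),(373,288)],.12); print(b,b.mean(0))
for i in range(4): d=b[(i+1)%4]-b[i]; print(np.linalg.norm(d),np.degrees(np.arctan2(d[1],d[0])))
print(bp("top",[(321,155)],.17),bp("top",[(326,216)],.1),bp("top",[(322,270)],.09))
E
```

```text
[[ 0.79738105 -0.17407705  0.12      ]
 [ 0.74897176 -0.43721975  0.12      ]
 [ 0.3837209  -0.36849227  0.12      ]
 [ 0.43161065 -0.10161792  0.12      ]] [ 0.59042109 -0.27035175  0.12      ]
0.26755848475012867 -100.42391970446583
0.3716606796965785 169.34353399892382
0.27113714499713726 79.82673027652564
0.37287841709893804 -11.205221515009246
[[0.71850556 0.00855479 0.17      ]] [[ 0.59175042 -0.00153127  0.1       ]] [[0.47068224 0.00914721 0.09      ]]
```

View pics/c1.png

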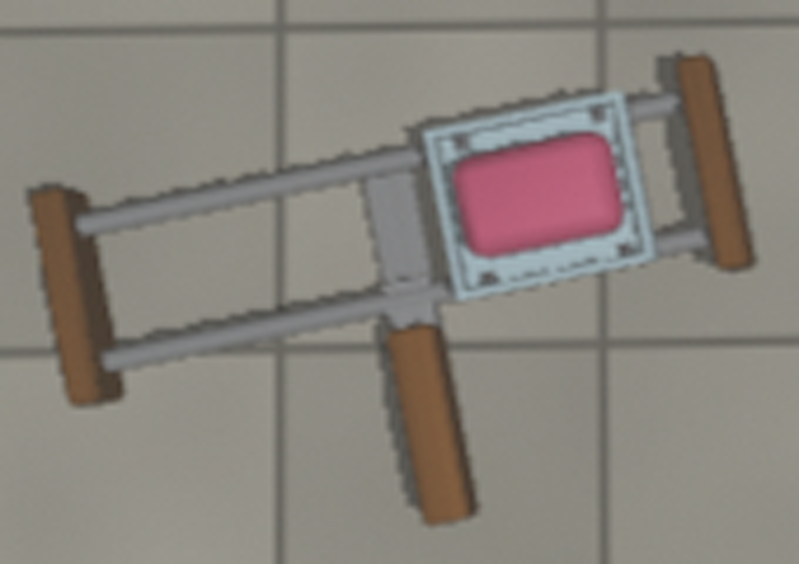

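The crop shows the handle from (411,328) to its tip (447,521), cheek tops centred at (65,295) and (716,162), and the soap's centre at (540,195).

Run:
```python
from h import *
f=lambda *a:np.array(a)/4.7+np.array([110,165])
h=bp("top",[f(411,328),f(447,521)],.042); c=bp("top",[f(65,295),f(716,162)],.04)
d=c[0]-c[1]; print("cheeks",c,np.linalg.norm(d),"rack y dir",np.degrees(np.arctan2(d[1],d[0]))-90)
e=h[0]-h[1]; print("handle",h,np.linalg.norm(e),np.degrees(np.arctan2(e[1],e[0])))
yaw=np.arctan2(d[1],d[0])-np.pi/2; o=c.mean(0); ux=np.array([np.cos(yaw),np.sin(yaw)]); uy=np.array([-ux[1],ux[0]])
print("origin",o,"from handle",h.mean(0)[:2]+.1*ux)
s=bp("top",[f(540,195)],.064)[0]; print("dish local",(s[:2]-o[:2])@ux,(s[:2]-o[:2])@uy)
g=o[:2]-.09*ux; print("grip",g)
s,t,R=tool(); print(R.as_matrix().round(3), t)
# desired: z down, tool y along +/- rack y
for sg in (1,-1):
    y=np.r_[sg*uy,0]; z=np.array([0,0,-1.]); M=np.c_[np.cross(y,z),y,z]
    print(sg,(R.inv()*Ro.from_matrix(M)).as_rotvec(degrees=True), R.inv().apply(np.r_[g,.2]-t)*1000)
```

```text
cheeks [[0.57349357 0.47230374 0.04      ]
 [0.63551377 0.14704321 0.04      ]] 0.331120695245681 rack y dir 10.79548555679726
handle [[0.55442739 0.2995672  0.042     ]
 [0.45835114 0.28184634 0.042     ]] 0.09769684410304037 10.450513280959628
origin [0.60450367 0.30967348 0.04      ] from handle [0.60461947 0.30943716]
dish local -0.0008179992551466797 -0.07977845795483238
grip [0.51609649 0.29281612]
[[ 0.917  0.399 -0.   ]
 [ 0.399 -0.917  0.002]
 [ 0.    -0.002 -1.   ]] [ 0.22950001 -0.52673644  0.23052909]
1 [ 2.53502687e-03 -1.32806658e-01 -1.67258296e+02] [ 590.02862162 -636.8678597    31.64691708]
-1 [-9.06128345e-02 -1.72962692e-03  1.27416525e+01] [ 590.02862162 -636.8678597    31.64691708]
```

```bash
python3 -m jog '[{"twist":[0,0,-50],"offset":[260,-290,0],"jaw":-1},{"twist":[0,0,-50],"offset":[260,-290,0],"jaw":-1},{"twist":[0,0,-50],"offset":[260,-290,0],"jaw":-1},{"twist":[0,0,-50],"offset":[260,-290,0],"jaw":-1},{"twist":[0,0,-50],"offset":[260,-290,0],"jaw":-1},{"twist":[0,0,-100],"offset":[590,-637,0],"jaw":-1},{"twist":[0,0,-100],"offset":[590,-637,0],"jaw":-1},{"twist":[0,0,-100],"offset":[590,-637,0],"jaw":-1},{"twist":[0,0,-130],"offset":[590,-637,0],"jaw":-1},{"twist":[0,0,-167],"offset":[590,-637,0],"jaw":-1},{"twist":[0,0,-167],"offset":[590,-637,0],"jaw":-1},{"twist":[0,0,-167],"offset":[590,-637,0],"jaw":-1}]' 120
cat > goal.py <<'E'
from h import *
import sys
# target: x y z(TCP) yaw_deg of rack ; tool y = rack y, z down
x,y,z,yaw=map(float,sys.argv[1:5]); yaw=np.radians(yaw)
uy=np.array([-np.sin(yaw),np.cos(yaw),0]); zz=np.array([0,0,-1.])
G=Ro.from_matrix(np.c_[np.cross(uy,zz),uy,zz])
s,t,R=tool()
print("clk",s["clock"],"q",s["joint_pos"].round(3),"tcp",t.round(4),"gap",s["finger_gap"])
print("twist",(R.inv()*G).as_rotvec(degrees=True).round(2),"offset",(R.inv().apply(np.array([x,y,z])-t)*1000).round(1))
E
python3 goal.py 0.516 0.293 0.15 10.7
```

```text
clock: 1.3
tcp_pos: [0.4258, 0.0419, 0.2314]
orientation: [-0.0, 0.446, 0.895, 0.001]
wrist_force: [1.5, -0.3, 0.8]
finger_gap: 0.0854
clk 1.3 q [-9.100e-02  2.800e-02 -3.000e-01  1.243e+00  1.000e-03  8.340e-01] tcp [0.4258 0.0419 0.2314] gap 0.08543905258060733
twist [ 7.000e-02 -4.000e-02 -6.367e+01] offset [146.  223.2  81.7]
```

```bash
python3 -m jog '[{"twist":[0,0,-63.7],"offset":[146,223,0],"jaw":-1},{"twist":[0,0,-63.7],"offset":[146,223,0],"jaw":-1},{"twist":[0,0,-63.7],"offset":[146,223,0],"jaw":-1},{"twist":[0,0,-63.7],"offset":[146,223,0],"jaw":-1},{"twist":[0,0,-63.7],"offset":[146,223,0],"jaw":-1},{"twist":[0,0,-63.7],"offset":[146,223,0],"jaw":-1},{"twist":[0,0,-63.7],"offset":[146,223,40],"jaw":-1},{"twist":[0,0,-63.7],"offset":[146,223,80],"jaw":-1},{"twist":[0,0,-63.7],"offset":[146,223,80],"jaw":-1},{"twist":[0,0,-63.7],"offset":[146,223,80],"jaw":-1}]'
python3 goal.py 0.516 0.293 0.011 10.7
python3 - <<'E'
from h import *
p=vision.camera_params("wrist"); im=vision.read_camera("wrist")[:,:,::-1].copy()
np.save("wp.npy",p,allow_pickle=True)
print(pr("wrist",[[.516,.293,.042]],p), (-p["R"].T@p["t"]).round(3))
cv2.imwrite("pics/w1.png",im)
E
```

```text
clock: 2.3
tcp_pos: [0.5151, 0.2926, 0.1514]
orientation: [-0.001, -0.093, 0.996, 0.0]
wrist_force: [0.1, -0.2, -0.1]
finger_gap: 0.0854
clk 2.3 q [ 3.800e-01  3.820e-01 -5.400e-02  1.138e+00  1.000e-03  1.950e-01] tcp [0.5151 0.2926 0.1514] gap 0.08536793370494769
twist [ 0.05 -0.14 -0.08] offset [-1.300e+00  1.000e-01  1.404e+02]
[[318.40119259 194.86524789]] [0.451 0.281 0.294]
```

View pics/w1.png

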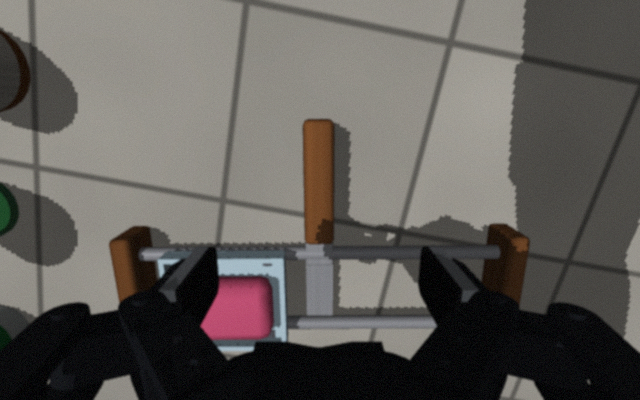

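```bash
python3 -m jog '[{"twist":[0,0,0],"offset":[-1,0,40],"jaw":-1},{"twist":[0,0,0],"offset":[-1,0,80],"jaw":-1},{"twist":[0,0,0],"offset":[-1,0,110],"jaw":-1},{"twist":[0,0,0],"offset":[-1,0,130],"jaw":-1},{"twist":[0,0,0],"offset":[-1,0,140],"jaw":-1},{"twist":[0,0,0],"offset":[-1,0,140],"jaw":-1},{"twist":[0,0,0],"offset":[-1,0,140],"jaw":-1}]'
python3 goal.py 0.516 0.293 0.011 10.7;python3 goal.py 0.516 0.293 0.011 10.7; python3 goal.py 0.516 0.293 0.011 10.7
```

```text
clock: 3.05
tcp_pos: [0.5191, 0.2939, 0.0151]
orientation: [0.002, -0.092, 0.996, 0.001]
wrist_force: [0.7, 0.5, -0.0]
finger_gap: 0.0853
clk 3.05 q [ 0.38   0.498 -0.235  0.833  0.001  0.195] tcp [0.5191 0.2939 0.0151] gap 0.08530681316033402
twist [ 0.12  0.24 -0.1 ] offset [ 3.3 -0.4  4.1]
clk 3.05 q [ 0.38   0.498 -0.235  0.833  0.001  0.195] tcp [0.5191 0.2939 0.0151] gap 0.08530681316033402
twist [ 0.12  0.24 -0.1 ] offset [ 3.3 -0.4  4.1]
clk 3.05 q [ 0.38   0.498 -0.235  0.833  0.001  0.195] tcp [0.5191 0.2939 0.0151] gap 0.08530681316033402
twist [ 0.12  0.24 -0.1 ] offset [ 3.3 -0.4  4.1]
```

```bash
python3 -m jog '[{"twist":[0,0.2,0],"offset":[3,0,4],"jaw":-0.5},{"twist":[0,0.2,0],"offset":[3,0,4],"jaw":0},{"twist":[0,0.2,0],"offset":[3,0,4],"jaw":0.2},{"twist":[0,0.2,0],"offset":[3,0,4],"jaw":0.3},{"twist":[0,0.2,0],"offset":[3,0,4],"jaw":0.4},{"twist":[0,0.2,0],"offset":[3,0,4],"jaw":0.6},{"twist":[0,0.2,0],"offset":[3,0,4],"jaw":1},{"twist":[0,0.2,0],"offset":[3,0,4],"jaw":1},{"twist":[0,0.2,0],"offset":[3,0,4],"jaw":1}]' 100
cat > dish.py <<'E'
from h import *
# prints dish joint and velocity estimates (2 shots), rack pose from TCP
def shot(off=np.array([0,0])):
    s,t,R=tool(); im=vision.read_camera("top")
    M=R.as_matrix(); rz=-M[:,2]; ry=M[:,1]; rx=-M[:,0]
    o=t-.011*rz+.09*rx          # rack origin
    r,g,b=[im[:,:,i].astype(int) for i in range(3)]
    m=((r>120)&(r-g>55)&(b-g>10)).astype(np.uint8)
    n,_,st,cen=cv2.connectedComponentsWithStats(m); 
    if n<2: return s,o,None,0,R
    k=1+np.argmax(st[1:,4]); 
    P=o+rz*.060
    X=bp("top",[cen[k]],P[2]-.0)[0]
    # ray/plane of the soap mid height
    p=vision.camera_params("top"); d=p["R"].T@np.linalg.solve(p["mtx"],[*cen[k],1.]); c=-p["R"].T@p["t"]
    X=c+d*((P-c)@rz)/(d@rz)
    return s,o,(X-o)@ry,(X-o)@rx,R,st[k,4]
if __name__=="__main__":
    import sys
    n=int(sys.argv[1]) if len(sys.argv)>1 else 3
    T=[];D=[];W=[]
    for i in range(n):
        s,o,d,dx,R,*a=shot()
        if d is None: print("no dish"); continue
        M=R.as_matrix(); T.append(s["clock"]); D.append(d)
        W.append((np.degrees(np.arcsin(M[2,1])),np.degrees(np.arcsin(M[2,0])),np.degrees(np.arctan2(-M[0,1],M[1,1]))))
    W=np.array(W)
    if len(D)>1: v=np.polyfit(T,D,1)[0]
    else: v=0
    print("clk %.2f d(mm)"%s["clock"],(np.array(D)*1000).round(1),"v %.1f mm/s"%(v*1000),"dx %.1f area"%(dx*1000),a,"gap %.4f"%s["finger_gap"])
    print("origin",o.round(4),"level-twist-x(deg) per shot",W[:,0].round(3),"y",W[:,1].round(2),"yaw",W[:,2].mean().round(2),"F",s["wrist_force"].round(1))
E
python3 dish.py
```

```text
clock: 3.95
tcp_pos: [0.5163, 0.2933, 0.0115]
orientation: [0.0, -0.092, 0.996, 0.001]
wrist_force: [-1.4, -1.1, 5.7]
finger_gap: 0.0226
clk 4.05 d(mm) [-78.1 -78.1 -78.1] v 0.1 mm/s dx 1.0 area [np.int32(667)] gap 0.0226
origin [0.6048 0.3099 0.0007] level-twist-x(deg) per shot [0.109 0.113 0.112] y [-0.06 -0.06 -0.06] yaw 10.61 F [-0.7 -1.1  4.9]
```

```bash
python3 -m jog '[{"twist":[0,0,0],"offset":[0,0,-5],"jaw":1},{"twist":[0,0,0],"offset":[0,-5,-15],"jaw":1},{"twist":[0,0,0],"offset":[0,-12,-30],"jaw":1},{"twist":[0,0,0],"offset":[0,-21,-50],"jaw":1},{"twist":[0,0,0],"offset":[0,-32,-75],"jaw":1},{"twist":[0,0,0],"offset":[0,-43,-100],"jaw":1},{"twist":[0,0,0],"offset":[0,-54,-125],"jaw":1},{"twist":[0,0,0],"offset":[0,-63,-150],"jaw":1},{"twist":[0,0,0],"offset":[0,-70,-170],"jaw":1},{"twist":[0,0,0],"offset":[0,-75,-185],"jaw":1},{"twist":[0,0,0],"offset":[0,-78,-195],"jaw":1},{"twist":[0,0,0],"offset":[0,-80,-200],"jaw":1}]' 120; python3 dish.py 4
```

```text
clock: 5.3
tcp_pos: [0.531, 0.2139, 0.2122]
orientation: [0.001, -0.092, 0.996, 0.001]
wrist_force: [-0.2, -0.2, -4.9]
finger_gap: 0.0221
clk 5.45 d(mm) [-23.2 -25.1 -27.2 -29.3] v -40.9 mm/s dx 0.6 area [np.int32(973)] gap 0.0224
origin [0.6191 0.2308 0.1999] level-twist-x(deg) per shot [0.116 0.106 0.115 0.117] y [-0.08 -0.1  -0.07 -0.01] yaw 10.59 F [-0.   0.5 -4.3]
```

```bash
cat > plan.py <<'E'
from dish import *
import sys, json
# args: vend(mm/s along travel) npulse bias(deg) [nshots|manual d v] goal fixed
GO=np.array([.590,-.270]); GY=-10.7; S0=np.array([.6191,.2308]); Y0=10.6
U=(GO-S0); L=np.linalg.norm(U); U/=L
vend=float(sys.argv[1])/1e3; npul=int(sys.argv[2]); bias=float(sys.argv[3]); ns=int(sys.argv[4]); lead=float(sys.argv[5])/1e3
T=[];X=[]
if ns:
    for i in range(ns):
        s,o,d,dx,R,*a=shot(); ry=R.as_matrix()[:,1]; T.append(s["clock"]); X.append(o@ry+d)
    v=-np.polyfit(np.array(T)-T[-1],X,1)[0]; s,t,R=tool(); 
    M=R.as_matrix(); o=t+.011*M[:,2]-.09*M[:,0]; x=X[-1]-v*(s["clock"]-T[-1]); d=x-o@M[:,1]
else: d,v=float(sys.argv[6])/1e3,-float(sys.argv[7])/1e3; s,t,R=tool(); M=R.as_matrix(); o=t+.011*M[:,2]-.09*M[:,0]
sr=(o[:2]-S0)@U; sd=sr-d; lat=(o[:2]-S0)@np.array([-U[1],U[0]])
print("clk %.2f prog %.3f/%.3f d %.1f vdish %.1f lat %.1f z %.4f M21 %.3f M20 %.3f yaw %.2f"%(s["clock"],sr,L,d*1e3,v*1e3,lat*1e3,o[2],np.degrees(M[2,1]),np.degrees(M[2,0]),np.degrees(np.arctan2(-M[0,1],M[1,1]))))
N=12; acc=(vend-v)/(npul*.1); ph=np.degrees(acc/9.81)   # forward = -ry: raise +y
x=sd; vv=v; tr=[]
for i in range(N):
    aa=acc if i<npul else 0; x+=vv*.1+aa*.005; vv+=aa*.1; tr.append(x)
end=min(tr[-1]+lead,L) if vend>0.03 else tr[-1]+lead
print("tilt %.2f deg, dish end prog %.3f, final gap to goal %.3f"%(ph,tr[-1],L-tr[-1]))
for i in range(N):
    f=(i+1)/N; w=f*f*(3-2*f) if abs(v)<.06 and vend<.06 else f
    sp=sr+(end-sr)*w; yaw=np.radians(Y0+(GY-Y0)*np.clip(sp/L,0,1))
    uy=np.array([-np.sin(yaw),np.cos(yaw),0]); z=np.array([0,0,-1.]); G=Ro.from_matrix(np.c_[np.cross(uy,z),uy,z])
    m21=-bias+(ph if i<npul else 0)      # desired measured rise of +y end
    G=G*Ro.from_rotvec([-m21,0,0],degrees=True)
    P=np.r_[S0+U*sp,.2045]; Q=P-.011*G.as_matrix()[:,2]+.09*G.as_matrix()[:,0]
    # lateral/height correction comes in gradually
    Q0=o-.011*M[:,2]+.09*M[:,0]
    Q=Q+(t-Q0)*0+ (1-f)*np.r_[np.array([-U[1],U[0]])*lat,o[2]-.2045]
    print((R.inv()*G).as_rotvec(degrees=True).round(1).tolist(),(R.inv().apply(Q-t)*1e3).round(0).astype(int).tolist())
E
python3 plan.py 120 8 0.08 0 10 -30.5 -42
```

```text
clk 5.50 prog -0.000/0.502 d -30.5 vdish 42.0 lat -0.3 z 0.1994 M21 0.113 M20 0.033 yaw 10.62
tilt 0.57 deg, dish end prog 0.143, final gap to goal 0.358
[-0.4, -0.0, 0.6] [3, -12, 0]
[-0.4, -0.0, 1.1] [6, -23, -1]
[-0.4, -0.0, 1.6] [9, -35, -1]
[-0.4, -0.0, 2.2] [12, -46, -2]
[-0.4, -0.0, 2.7] [15, -58, -2]
[-0.4, -0.0, 3.3] [18, -69, -3]
[-0.4, -0.1, 3.8] [21, -81, -3]
[-0.4, -0.1, 4.4] [24, -92, -4]
[0.2, -0.0, 4.9] [27, -104, -4]
[0.2, -0.0, 5.4] [30, -115, -4]
[0.2, -0.0, 6.0] [33, -127, -5]
[0.2, -0.0, 6.5] [36, -139, -5]
```

```bash
python3 -m jog '[{"twist":[-0.4,0,0.6],"offset":[3,-12,0],"jaw":1},{"twist":[-0.4,0,1.1],"offset":[6,-23,-1],"jaw":1},{"twist":[-0.4,0,1.6],"offset":[9,-35,-1],"jaw":1},{"twist":[-0.4,0,2.2],"offset":[12,-46,-2],"jaw":1},{"twist":[-0.4,0,2.7],"offset":[15,-58,-2],"jaw":1},{"twist":[-0.4,0,3.3],"offset":[18,-69,-3],"jaw":1},{"twist":[-0.4,0,3.8],"offset":[21,-81,-3],"jaw":1},{"twist":[-0.4,0,4.4],"offset":[24,-92,-4],"jaw":1},{"twist":[0.2,0,4.9],"offset":[27,-104,-4],"jaw":1},{"twist":[0.2,0,5.4],"offset":[30,-115,-4],"jaw":1},{"twist":[0.2,0,6.0],"offset":[33,-127,-5],"jaw":1},{"twist":[0.2,0,6.5],"offset":[36,-139,-5],"jaw":1}]'; python3 plan.py 120 8 0.08 3 10
```

```text
clock: 6.7
tcp_pos: [0.5205, 0.0701, 0.2154]
orientation: [-0.0, -0.036, 0.999, -0.001]
wrist_force: [-0.1, -0.3, -4.0]
finger_gap: 0.0223
clk 6.85 prog 0.155/0.502 d -5.9 vdish 103.8 lat 0.3 z 0.2042 M21 -0.074 M20 0.031 yaw 4.03
tilt 0.12 deg, dish end prog 0.298, final gap to goal 0.204
[-0.1, -0.0, 0.5] [2, -12, 0]
[-0.1, -0.0, 1.1] [3, -24, 0]
[-0.1, -0.0, 1.6] [5, -36, 0]
[-0.1, -0.0, 2.2] [7, -47, 0]
[-0.1, -0.0, 2.7] [8, -59, 0]
[-0.1, -0.0, 3.2] [10, -71, 0]
[-0.1, -0.0, 3.8] [11, -83, 0]
[-0.1, -0.0, 4.3] [13, -95, 0]
[0.0, -0.0, 4.9] [15, -106, 0]
[0.0, -0.0, 5.4] [16, -118, 0]
[0.0, -0.0, 6.0] [18, -130, 0]
[0.0, -0.0, 6.5] [19, -142, 0]
```

```bash
python3 -m jog '[{"twist":[-0.2,0,0.5],"offset":[2,-12,0],"jaw":1},{"twist":[-0.2,0,1.1],"offset":[3,-24,0],"jaw":1},{"twist":[-0.2,0,1.6],"offset":[5,-36,0],"jaw":1},{"twist":[-0.2,0,2.2],"offset":[7,-47,0],"jaw":1},{"twist":[-0.2,0,2.7],"offset":[8,-59,0],"jaw":1},{"twist":[-0.2,0,3.2],"offset":[10,-71,0],"jaw":1},{"twist":[-0.2,0,3.8],"offset":[11,-83,0],"jaw":1},{"twist":[-0.2,0,4.3],"offset":[13,-95,0],"jaw":1},{"twist":[0,0,4.9],"offset":[15,-106,0],"jaw":1},{"twist":[0,0,5.4],"offset":[16,-118,0],"jaw":1},{"twist":[0,0,6.0],"offset":[18,-130,0],"jaw":1},{"twist":[0,0,6.5],"offset":[19,-142,0],"jaw":1}]'; python3 plan.py 90 8 0.08 3 10
```

```text
clock: 8.05
tcp_pos: [0.5115, -0.0737, 0.2154]
orientation: [-0.0, 0.022, 1.0, -0.001]
wrist_force: [0.5, -0.2, -4.7]
finger_gap: 0.0224
clk 8.20 prog 0.309/0.502 d -14.7 vdish 114.6 lat 0.4 z 0.2044 M21 -0.064 M20 0.017 yaw -2.56
tilt -0.18 deg, dish end prog 0.441, final gap to goal 0.060
[0.2, -0.0, 0.5] [0, -11, 0]
[0.2, -0.0, 1.0] [0, -22, 0]
[0.2, -0.0, 1.5] [1, -33, 0]
[0.2, -0.0, 2.0] [1, -44, 0]
[0.2, -0.0, 2.5] [1, -55, 0]
[0.2, -0.0, 3.0] [1, -67, 0]
[0.2, -0.0, 3.5] [1, -78, 0]
[0.2, -0.0, 4.0] [1, -89, 0]
[0.0, -0.0, 4.5] [1, -100, 0]
[0.0, -0.0, 5.0] [2, -111, 0]
[0.0, -0.0, 5.5] [2, -122, 0]
[0.0, -0.0, 6.0] [2, -133, 0]
```

```bash
python3 -m jog '[{"twist":[0.2,0,0.5],"offset":[0,-12,0],"jaw":1},{"twist":[0.2,0,1.0],"offset":[0,-24,0],"jaw":1},{"twist":[0.2,0,1.5],"offset":[1,-35,0],"jaw":1},{"twist":[0.2,0,2.0],"offset":[1,-46,0],"jaw":1},{"twist":[0.2,0,2.5],"offset":[1,-57,0],"jaw":1},{"twist":[0.2,0,3.0],"offset":[1,-68,0],"jaw":1},{"twist":[0.2,0,3.5],"offset":[1,-79,0],"jaw":1},{"twist":[0.2,0,4.0],"offset":[1,-90,0],"jaw":1},{"twist":[0,0,4.5],"offset":[1,-100,0],"jaw":1},{"twist":[0,0,5.0],"offset":[2,-111,0],"jaw":1},{"twist":[0,0,5.5],"offset":[2,-122,0],"jaw":1},{"twist":[0,0,6.0],"offset":[2,-132,0],"jaw":1}]'; python3 plan.py 0 12 0.08 3 0
```

```text
clock: 9.4
tcp_pos: [0.5037, -0.2063, 0.2155]
orientation: [-0.0, 0.075, 0.997, -0.001]
wrist_force: [0.1, 0.3, -4.3]
finger_gap: 0.0223
clk 9.55 prog 0.451/0.502 d -0.9 vdish 75.8 lat -0.2 z 0.2044 M21 -0.053 M20 0.018 yaw -8.62
tilt -0.37 deg, dish end prog 0.497, final gap to goal 0.004
[0.4, -0.0, 0.1] [0, -4, 0]
[0.4, -0.0, 0.3] [-1, -7, 0]
[0.4, -0.0, 0.4] [-1, -11, 0]
[0.4, -0.0, 0.6] [-2, -14, 0]
[0.4, -0.0, 0.7] [-2, -18, 0]
[0.4, -0.0, 0.9] [-2, -22, 0]
[0.4, -0.0, 1.1] [-3, -25, 0]
[0.4, -0.0, 1.2] [-3, -29, 0]
[0.4, -0.0, 1.4] [-3, -32, 0]
[0.4, -0.0, 1.6] [-4, -36, 0]
[0.4, -0.0, 1.7] [-4, -39, 0]
[0.4, -0.0, 1.9] [-5, -43, 0]
```

```bash
python3 -m jog '[{"twist":[0.3,0,0.3],"offset":[0,-7,0],"jaw":1},{"twist":[0.3,0,0.6],"offset":[-1,-14,0],"jaw":1},{"twist":[0.3,0,0.9],"offset":[-1,-20,0],"jaw":1},{"twist":[0.3,0,1.1],"offset":[-2,-26,0],"jaw":1},{"twist":[0.3,0,1.3],"offset":[-3,-31,0],"jaw":1},{"twist":[0.3,0,1.5],"offset":[-3,-36,0],"jaw":1},{"twist":[0.3,0,1.7],"offset":[-4,-40,0],"jaw":1},{"twist":[0.3,0,1.8],"offset":[-4,-43,0],"jaw":1},{"twist":[0.3,0,1.9],"offset":[-5,-46,0],"jaw":1},{"twist":[0.3,0,2.0],"offset":[-5,-48,0],"jaw":1},{"twist":[0.3,0,2.1],"offset":[-5,-49,0],"jaw":1},{"twist":[0,0,2.1],"offset":[-5,-50,0],"jaw":1}]'; python3 plan.py 0 12 0.08 5 0 | head -3
python3 - <<'E'
from h import *
im=vision.read_camera("top")[:,:,::-1]
cv2.imwrite("pics/t2.png",cv2.resize(im[100:330,340:580],None,fx=2.5,fy=2.5,interpolation=cv2.INTER_CUBIC))
s,t,R=tool();M=R.as_matrix();o=t+.011*M[:,2]-.09*M[:,0]
f=lambda x,y,z:o-M[:,0]*x+M[:,1]*y-M[:,2]*z
print((pr("top",[f(0,.165,.04),f(0,-.165,.04),f(-.15,0,.042)])-[340,100])*2.5,o)
E
```

```text
clock: 10.75
tcp_pos: [0.5012, -0.256, 0.2155]
orientation: [-0.0, 0.093, 0.996, -0.0]
wrist_force: [-0.7, 0.1, -5.0]
finger_gap: 0.0221
clk 11.00 prog 0.504/0.502 d -1.5 vdish 4.8 lat -0.2 z 0.2045 M21 -0.051 M20 0.015 yaw -10.72
tilt -0.02 deg, dish end prog 0.509, final gap to goal -0.007
[0.1, -0.0, -0.0] [0, 0, 0]
[[106.81271437 244.08184438]
 [519.42755834 315.95187958]
 [284.14741741 469.34844135]] [ 0.58963101 -0.27283341  0.20449345]
```

View pics/t2.png

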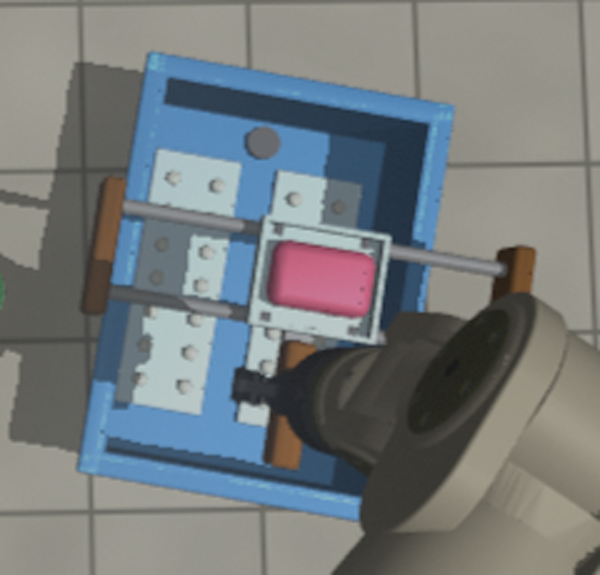

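The rack hangs square over the bath with the dish (soap at (322,278)) almost centred. Next is the hold, watching for drift.

```bash
python3 -m jog '[{"twist":[0,0,0],"offset":[0,0,0],"jaw":1},{"twist":[0,0,0],"offset":[0,0,0],"jaw":1},{"twist":[0,0,0],"offset":[0,0,0],"jaw":1},{"twist":[0,0,0],"offset":[0,0,0],"jaw":1},{"twist":[0,0,0],"offset":[0,0,0],"jaw":1},{"twist":[0,0,0],"offset":[0,0,0],"jaw":1},{"twist":[0,0,0],"offset":[0,0,0],"jaw":1},{"twist":[0,0,0],"offset":[0,0,0],"jaw":1}]'; python3 plan.py 0 12 0.08 4 0 | head -3
python3 - <<'E'
from h import *
im=cv2.imread("pics/top0.png")
cv2.imwrite("pics/c3.png",cv2.resize(im[110:320,360:530],None,fx=2.8,fy=2.8,interpolation=cv2.INTER_CUBIC))
# model overlay: predicted outer rim corners for current estimate
c=np.array([.590,-.270]);a=np.radians(-10.7);X=np.array([np.cos(a),np.sin(a)]);Y=np.array([-X[1],X[0]])
print(((pr("top",[np.r_[c+X*i*.19+Y*j*.14,.12] for i,j in((1,1),(1,-1),(-1,-1),(-1,1))])-[360,110])*2.8).round(1))
E
```

```text
clock: 11.85
tcp_pos: [0.5012, -0.2561, 0.2155]
orientation: [-0.0, 0.093, 0.996, -0.0]
wrist_force: [-0.9, -0.7, -4.5]
finger_gap: 0.0221
clk 12.05 prog 0.504/0.502 d 2.1 vdish -6.9 lat -0.2 z 0.2045 M21 -0.052 M20 0.011 yaw -10.71
tilt 0.03 deg, dish end prog 0.498, final gap to goal 0.003
[-0.0, -0.0, -0.0] [0, 0, 0]
[[109.5  28.5]
 [454.9  88.8]
 [383.1 562.6]
 [ 30.8 501.5]]
```

View pics/c3.png

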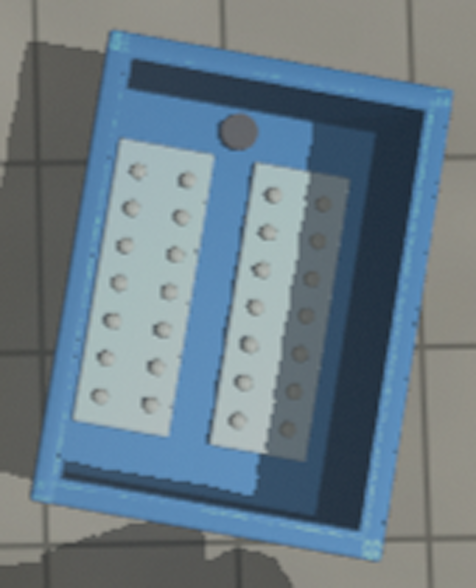

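```bash
python3 -m jog '[{"twist":[-0.2,0,0],"offset":[0,2,0],"jaw":1},{"twist":[-0.2,0,0],"offset":[0,3,0],"jaw":1},{"twist":[-0.2,0,0],"offset":[0,3,0],"jaw":1},{"twist":[-0.2,0,0],"offset":[0,3,0],"jaw":1},{"twist":[-0.07,0,0],"offset":[0,3,0],"jaw":1},{"twist":[-0.07,0,0],"offset":[0,3,0],"jaw":1},{"twist":[-0.07,0,0],"offset":[0,3,0],"jaw":1},{"twist":[-0.07,0,0],"offset":[0,3,0],"jaw":1},{"twist":[-0.07,0,0],"offset":[0,3,0],"jaw":1},{"twist":[-0.07,0,0],"offset":[0,3,0],"jaw":1},{"twist":[-0.07,0,0],"offset":[0,3,0],"jaw":1}]'; python3 plan.py 0 12 0.08 4 0 | head -1
```

```text
clock: 13.15
tcp_pos: [0.5018, -0.2532, 0.2155]
orientation: [-0.0, 0.093, 0.996, 0.0]
wrist_force: [-0.1, -0.4, -4.3]
finger_gap: 0.022
clk 13.35 prog 0.501/0.502 d 0.9 vdish -0.6 lat 0.2 z 0.2045 M21 0.019 M20 0.016 yaw -10.72
```

Nearly at rest in the middle. I'll hold on.

```bash
python3 -m jog '[{"twist":[0,0,0],"offset":[0,0,0],"jaw":1},{"twist":[0,0,0],"offset":[0,0,0],"jaw":1},{"twist":[0,0,0],"offset":[0,0,0],"jaw":1},{"twist":[0,0,0],"offset":[0,0,0],"jaw":1},{"twist":[0,0,0],"offset":[0,0,0],"jaw":1},{"twist":[0,0,0],"offset":[0,0,0],"jaw":1},{"twist":[0,0,0],"offset":[0,0,0],"jaw":1},{"twist":[0,0,0],"offset":[0,0,0],"jaw":1},{"twist":[0,0,0],"offset":[0,0,0],"jaw":1},{"twist":[0,0,0],"offset":[0,0,0],"jaw":1},{"twist":[0,0,0],"offset":[0,0,0],"jaw":1},{"twist":[0,0,0],"offset":[0,0,0],"jaw":1}]'; python3 plan.py 0 12 0.08 4 0 | head -1
```

```text
clock: 14.55
tcp_pos: [0.5018, -0.2531, 0.2155]
orientation: [-0.0, 0.093, 0.996, 0.0]
wrist_force: [0.3, -0.5, -5.4]
finger_gap: 0.0222
clk 14.75 prog 0.501/0.502 d 0.8 vdish 0.1 lat 0.2 z 0.2045 M21 0.020 M20 0.014 yaw -10.72
```

```bash
python3 -m jog '[{"twist":[0,0,0],"offset":[0,0,0],"jaw":1},{"twist":[0,0,0],"offset":[0,0,0],"jaw":1},{"twist":[0,0,0],"offset":[0,0,0],"jaw":1},{"twist":[0,0,0],"offset":[0,0,0],"jaw":1},{"twist":[0,0,0],"offset":[0,0,0],"jaw":1},{"twist":[0,0,0],"offset":[0,0,0],"jaw":1},{"twist":[0,0,0],"offset":[0,0,0],"jaw":1},{"twist":[0,0,0],"offset":[0,0,0],"jaw":1},{"twist":[0,0,0],"offset":[0,0,0],"jaw":1},{"twist":[0,0,0],"offset":[0,0,0],"jaw":1},{"twist":[0,0,0],"offset":[0,0,0],"jaw":1},{"twist":[0,0,0],"offset":[0,0,0],"jaw":1}]'; python3 plan.py 0 12 0.08 4 0 | head -1
```

```text
clock: 15.95
tcp_pos: [0.5017, -0.2531, 0.2155]
orientation: [-0.0, 0.093, 0.996, 0.0]
wrist_force: [-0.6, -0.5, -3.6]
finger_gap: 0.0222
clk 16.15 prog 0.501/0.502 d 0.8 vdish -0.4 lat 0.2 z 0.2045 M21 0.021 M20 0.013 yaw -10.72
```

```bash
python3 -m jog '[{"twist":[0,0,0],"offset":[0,0,2],"jaw":1},{"twist":[0,0,0],"offset":[0,0,6],"jaw":1},{"twist":[0,0,0],"offset":[0,0,12],"jaw":1},{"twist":[0,0,0],"offset":[0,0,19],"jaw":1},{"twist":[0,0,0],"offset":[0,0,27],"jaw":1},{"twist":[0,0,0],"offset":[0,0,35],"jaw":1},{"twist":[0,0,0],"offset":[0,0,43],"jaw":1},{"twist":[0,0,0],"offset":[0,0,50],"jaw":1},{"twist":[0,0,0],"offset":[0,0,56],"jaw":1},{"twist":[0,0,0],"offset":[0,0,60],"jaw":1},{"twist":[0,0,0],"offset":[0,0,62],"jaw":1},{"twist":[0,0,0],"offset":[0,0,62],"jaw":1}]'; python3 plan.py 0 12 0.08 4 0 | head -1
python3 - <<'E'
from h import *
im=vision.read_camera("scene")[:,:,::-1]
cv2.imwrite("pics/s2.png",cv2.resize(im[150:400,40:380],None,fx=2.3,fy=2.3,interpolation=cv2.INTER_CUBIC))
s,t,R=tool();M=R.as_matrix();o=t+.011*M[:,2]-.09*M[:,0]
f=lambda x,y,z:o-M[:,0]*x+M[:,1]*y-M[:,2]*z
print(((pr("scene",[f(.055,.174,.04),f(.055,.174,0),f(.055,-.174,.04),f(.055,-.174,0),f(-.055,.174,.04),f(-.055,.174,0)])-[40,150])*2.3).round(0))
E
```

```text
clock: 17.35
tcp_pos: [0.5017, -0.2531, 0.1533]
orientation: [-0.0, 0.093, 0.996, 0.0]
wrist_force: [0.5, -0.5, -3.7]
finger_gap: 0.0222
clk 17.55 prog 0.502/0.502 d 1.0 vdish 2.1 lat 0.4 z 0.1429 M21 -0.001 M20 -0.026 yaw -10.72
[[618. 200.]
 [620. 222.]
 [137. 584.]
 [173. 585.]
 [521.  97.]
 [528. 123.]]
```

View pics/s2.png

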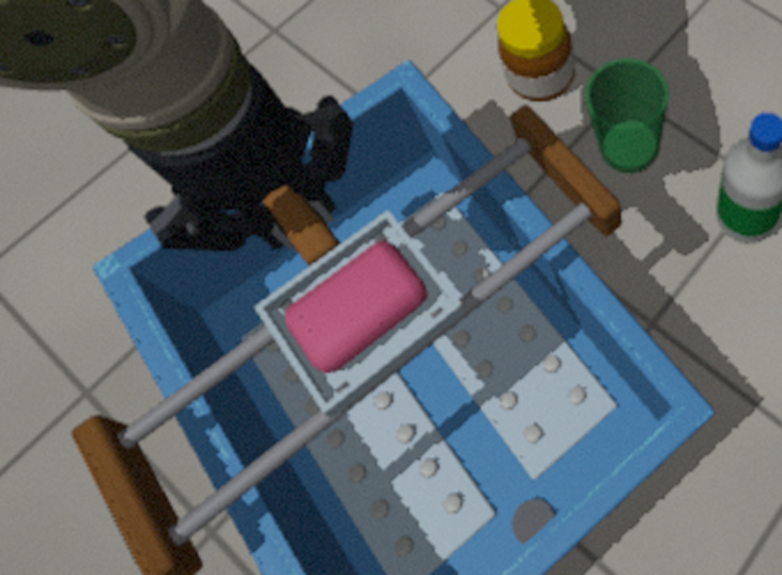

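```bash
python3 -m jog '[{"twist":[0,0,0],"offset":[0,0,2],"jaw":1},{"twist":[0,0,0],"offset":[0,0,5],"jaw":1},{"twist":[0,0,0],"offset":[0,0,8],"jaw":1},{"twist":[0,0,0],"offset":[0,0,11],"jaw":1},{"twist":[0,0,0],"offset":[0,0,14],"jaw":1},{"twist":[0,0,0],"offset":[0,0,17],"jaw":1},{"twist":[0,0,0],"offset":[0,0,20],"jaw":1},{"twist":[0,0,0],"offset":[0,0,23],"jaw":1},{"twist":[0,0,0],"offset":[0,0,25],"jaw":1},{"twist":[0,0,0],"offset":[0,0,26],"jaw":1},{"twist":[0,0,0],"offset":[0,0,26],"jaw":1}]'; python3 plan.py 0 12 0.08 4 0 | head -1
python3 - <<'E'
from h import *
im=vision.read_camera("scene")[:,:,::-1]; print(env.get_state()["wrist_force"])
a=im[180:270,230:330]; b=im[310:400,60:160]
cv2.imwrite("pics/s3.png",cv2.resize(np.hstack([a,b]),None,fx=3.9,fy=3.9,interpolation=cv2.INTER_CUBIC))
E
```

```text
clock: 18.7
tcp_pos: [0.5019, -0.2532, 0.1277]
orientation: [0.0, 0.093, 0.996, 0.0]
wrist_force: [-1.3, 0.2, -3.2]
finger_gap: 0.0224
clk 18.90 prog 0.502/0.502 d 1.6 vdish 0.2 lat 0.5 z 0.1171 M21 -0.006 M20 -0.040 yaw -10.72
[ 0.72178616  0.86873305 -4.72834549]
```

View pics/s3.png

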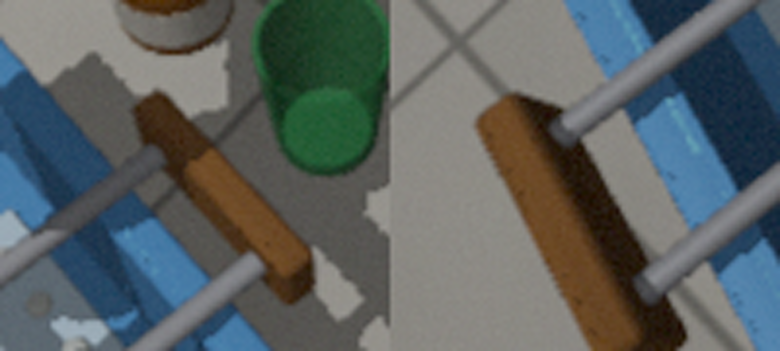

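Both cheeks are clear outside the rims, at (230,200) and (570,250) in the crop. I'll lower gently.

```bash
python3 -m jog '[{"twist":[0,0,0],"offset":[0,0,1],"jaw":1},{"twist":[0,0,0],"offset":[0,0,2],"jaw":1},{"twist":[0,0,0],"offset":[0,0,3],"jaw":1},{"twist":[0,0,0],"offset":[0,0,4],"jaw":1},{"twist":[0,0,0],"offset":[0,0,5],"jaw":1},{"twist":[0,0,0],"offset":[0,0,6],"jaw":1},{"twist":[0,0,0],"offset":[0,0,7],"jaw":1},{"twist":[0,0,0],"offset":[0,0,8],"jaw":1},{"twist":[0,0,0],"offset":[0,0,9],"jaw":1},{"twist":[0,0,0],"offset":[0,0,9],"jaw":1}]'; python3 plan.py 0 12 0.08 4 0 | head -1; python3 -c "
from h import *
for i in range(3): vision.read_camera('top'); print(env.get_state()['wrist_force'],env.get_state()['ft_torque'])"
```

```text
clock: 19.95
tcp_pos: [0.502, -0.2533, 0.1189]
orientation: [0.0, 0.093, 0.996, -0.0]
wrist_force: [0.2, -0.0, -5.7]
finger_gap: 0.0224
clk 20.15 prog 0.502/0.502 d 2.0 vdish -0.4 lat 0.6 z 0.1082 M21 -0.008 M20 -0.046 yaw -10.72
[ 0.35299653 -0.93876971 -4.75878502] [ 0.07881475  0.35004888 -0.03651557]
[-0.07421592  0.30458883 -5.19345717] [ 0.05850464  0.31878215 -0.04061438]
[-1.12605178 -0.53541672 -4.5095165 ] [ 0.0757509   0.34365766 -0.02494435]
```

No contact yet, 4 mm remaining.

```bash
python3 -m jog '[{"twist":[0,0,0],"offset":[0,0,0.5],"jaw":1},{"twist":[0,0,0],"offset":[0,0,1],"jaw":1},{"twist":[0,0,0],"offset":[0,0,1.5],"jaw":1},{"twist":[0,0,0],"offset":[0,0,2],"jaw":1},{"twist":[0,0,0],"offset":[0,0,2.5],"jaw":1},{"twist":[0,0,0],"offset":[0,0,3],"jaw":1},{"twist":[0,0,0],"offset":[0,0,3.5],"jaw":1},{"twist":[0,0,0],"offset":[0,0,3.5],"jaw":1}]'; python3 plan.py 0 12 0.08 4 0 | head -1; python3 -c "
from h import *
for i in range(3): vision.read_camera('top'); print(env.get_state()['wrist_force'],env.get_state()['ft_torque'])"
```

```text
clock: 21.1
tcp_pos: [0.5022, -0.2534, 0.1158]
orientation: [0.001, 0.093, 0.996, -0.0]
wrist_force: [-0.3, -0.4, -2.5]
finger_gap: 0.0219
clk 21.30 prog 0.502/0.502 d 1.9 vdish -0.2 lat 0.6 z 0.1049 M21 -0.012 M20 -0.061 yaw -10.72
[-1.19699049 -0.12234949 -2.7667825 ] [0.1655093  0.25448152 0.04276046]
[-0.01630676 -0.46332706 -2.73562755] [0.17443198 0.25268643 0.08275271]
[-1.02849115  0.08588711 -0.76969446] [0.14431935 0.30868522 0.02612228]
```

```bash
python3 -m jog '[{"twist":[0,0,0],"offset":[0,0,0.3],"jaw":1},{"twist":[0,0,0],"offset":[0,0,0.6],"jaw":1},{"twist":[0,0,0],"offset":[0,0,0.9],"jaw":1},{"twist":[0,0,0],"offset":[0,0,1.0],"jaw":1},{"twist":[0,0,0],"offset":[0,0,1.0],"jaw":1}]'; python3 plan.py 0 12 0.08 4 0 | head -1; python3 -c "
from h import *
for i in range(3): vision.read_camera('top'); print(env.get_state()['wrist_force'],env.get_state()['ft_torque'])"
```

```text
clock: 21.95
tcp_pos: [0.5022, -0.2534, 0.1154]
orientation: [0.001, 0.093, 0.996, -0.0]
wrist_force: [-3.9, 1.8, 5.3]
finger_gap: 0.0222
clk 22.15 prog 0.502/0.502 d 1.9 vdish -0.6 lat 0.6 z 0.1045 M21 -0.028 M20 -0.086 yaw -10.72
[-4.0546916   1.25629093  5.54157781] [0.45843514 0.58125307 0.07050498]
[-4.52150197  1.74399923  5.10187886] [0.48469016 0.615617   0.06612806]
[-4.04996832  1.58672978  5.02023331] [0.44107921 0.62878706 0.06867477]
```

```bash
python3 -m jog '[{"twist":[0,0,0],"offset":[0,0,-0.2],"jaw":1},{"twist":[0,0,0],"offset":[0,0,-0.2],"jaw":0.6},{"twist":[0,0,0],"offset":[0,0,-0.2],"jaw":0.45},{"twist":[0,0,0],"offset":[0,0,-0.2],"jaw":0.35},{"twist":[0,0,0],"offset":[0,0,-0.2],"jaw":0.2},{"twist":[0,0,0],"offset":[0,0,-0.2],"jaw":-0.2},{"twist":[0,0,0],"offset":[0,0,-0.2],"jaw":-0.6},{"twist":[0,0,0],"offset":[0,0,-0.2],"jaw":-1},{"twist":[0,0,0],"offset":[0,0,-0.2],"jaw":-1},{"twist":[0,0,0],"offset":[0,0,-0.2],"jaw":-1}]' 20; python3 plan.py 0 12 0.08 4 0 | head -1; python3 -c "
from h import *
print(env.get_state()['wrist_force'],env.get_state()['finger_gap'])"
```

```text
clock: 23.3
tcp_pos: [0.5022, -0.2534, 0.1156]
orientation: [0.001, 0.093, 0.996, -0.0]
wrist_force: [-0.2, -0.7, -0.4]
finger_gap: 0.0855
clk 23.50 prog 0.502/0.502 d 2.0 vdish -0.2 lat 0.6 z 0.1047 M21 -0.028 M20 -0.087 yaw -10.72
[0.12733441 0.34719696 0.00352354] 0.08551139482383373
```

Released and stable. I'll rise straight up, away from the dish.

```bash
python3 -m jog '[{"twist":[0,0,0],"offset":[0,0,-5],"jaw":-1},{"twist":[0,0,0],"offset":[0,0,-15],"jaw":-1},{"twist":[0,0,0],"offset":[0,0,-30],"jaw":-1},{"twist":[0,0,0],"offset":[0,0,-50],"jaw":-1},{"twist":[0,0,0],"offset":[20,0,-75],"jaw":-1},{"twist":[0,0,0],"offset":[40,0,-100],"jaw":-1},{"twist":[0,0,0],"offset":[60,0,-110],"jaw":-1},{"twist":[0,0,0],"offset":[60,0,-110],"jaw":-1},{"twist":[0,0,0],"offset":[60,0,-110],"jaw":-1},{"twist":[0,0,0],"offset":[60,0,-110],"jaw":-1}]'
python3 - <<'E'
from h import *
from dish import bp
im=vision.read_camera("top"); print(env.get_state()["clock"],env.get_state()["wrist_force"])
cv2.imwrite("pics/t3.png",cv2.resize(im[100:330,280:580,::-1],None,fx=2.6,fy=2.6,interpolation=cv2.INTER_CUBIC))
r,g,b=[im[:,:,i].astype(int) for i in range(3)]
n,_,st,c=cv2.connectedComponentsWithStats(((r>120)&(r-g>55)&(b-g>10)).astype(np.uint8)); k=1+np.argmax(st[1:,4])
print("soap",bp("top",[c[k]],.104+.06))
E
```

```text
clock: 24.5
tcp_pos: [0.4435, -0.2423, 0.2251]
orientation: [0.001, 0.093, 0.996, -0.0]
wrist_force: [0.9, -0.5, -0.5]
finger_gap: 0.0852
24.55 [ 0.05104308 -0.78042851  0.43675328]
soap [[ 0.5916464  -0.26864659  0.164     ]]
```

View pics/t3.png

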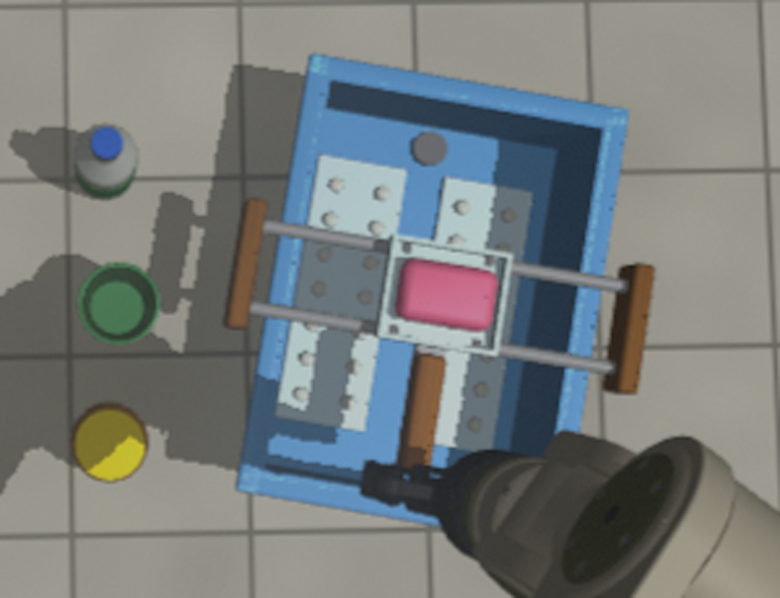

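The rack lies square across the bath, with its cheeks outside at (248,262) and (630,328). The soap is central at (448,296), and the gripper and bystanders are clear.

```bash
python3 -c "
from workcell import order; print(order.hand_in())"
```

```text
the job is handed in; nothing more can be done
None
```

The rack is lying across the foot bath with the dish still in its middle. I let go of it and handed the job in at about 24.6 s of the 72 s allowed. Hand-in gives no verdict.

- **Carry:** I gripped the handle and lifted, then carried the rack to the bath, tilting it slightly so the dish came along. The dish started about 80 mm off the middle and never came near an end in any of my readings.
- **Hold:** I held the rack level above the bath for roughly 6 to 7 seconds, at 0.20 m and then down to 0.14 m. Every reading had the dish within about 2 mm of the middle, and nearly still for the last 5 s.
- **Laying down:** The wrist force went from about -4.5 N (carrying the rack) to +5 N before release, so the rack pressed on the bath with about 10 N (limit 30 N).

**Last checks**
- At release, the rack's origin was 0.1047 m up and its turn was -10.7°, matching my estimate of the bath's. Tilt was under 0.1°, and the middle was about 1 mm from the estimated bath centre.
- Just before I raised the gripper, the dish was at +2 mm and still. From the last picture, the soap's position came out about 2 mm from the estimated bath centre.
- That picture shows the rack square with its cheeks outside, the gripper clear and the shampoo, tumbler and salts apparently where they stood.

**Disagreements**
- During lowering, the scene camera put the far cheek about 10 mm lower than the arm's pose implied. The rack still touched down at the expected height.
- The cheek midpoint read by eye in the last picture is roughly 8 mm from the soap. I put that down to the different heights, and it is well inside the 30 mm limit either way.

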